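# Park two sensor probes in their slanted drip stands

## Task

The two cleaned sensor probes standing in the white rack must drip dry. Put each one, tip first, through the slanted eye that its shank fits (the thin probe in the small hole, the thick probe in the large one) until its collar rests flat on the plate, let go of it, and leave the other things on the table where they are.

Things in the scene. Friction and masses are not known exactly. Their poses are not given: they have to be found in the camera images.
- probe_thin: Upright sensor probe, round, 117 mm long, about 0.1 kg; origin at its tip (bottom), z along its axis to the head. Steel shank 10 mm diameter, 0 to 65 mm (last 8 mm at the tip taper to 4 mm); steel collar 26 mm diameter, 65 to 71 mm; black grip head 18 mm diameter, 71 to 111 mm (grip here); cap to 117 mm. Starts in either of the rack's wells, collar on the rack's top.
- probe_thin_collar (a point): Point on the axis of the thinner probe in the underside of its collar, 65 mm from the tip.
- eye_small: Slanted steel plate 50 x 60 x 16 mm fixed on a stand, one through hole 12 mm diameter (shank + 2 mm), 2 mm chamfer. Origin: centre of the hole's mouth in the upper face, 100 mm above the table. z: the hole's axis, out of the mouth, up and 30 degrees from vertical, leaning sideways to the robot's right (-y) (within 15 degrees); x up the slope, y level. A probe goes in along -z.
- stand_small: Fixed aluminium stand that carries the small eye; origin on the table below the hole's mouth, z up. Base 100 x 80 mm, from -40 to +60 mm along its x (the eye leans to -x), with two cheeks at its sides and a drip tray, rim 18 mm high, under the hole. Nothing of it rises above the plate's upper face.
- probe_thick: Upright sensor probe, round, 117 mm long, about 0.1 kg; origin at its tip (bottom), z along its axis to the head. Steel shank 16 mm diameter, 0 to 65 mm (last 8 mm at the tip taper to 10 mm); steel collar 34 mm diameter, 65 to 71 mm; black grip head 26 mm diameter, 71 to 111 mm (grip here); cap to 117 mm. Starts in either of the rack's wells, collar on the rack's top.
- probe_thick_collar (a point): Point on the axis of the thicker probe in the underside of its collar, 65 mm from the tip.
- eye_large: Slanted steel plate 50 x 60 x 16 mm fixed on a stand, one through hole 18 mm diameter (shank + 2 mm), 2 mm chamfer. Origin: centre of the hole's mouth in the upper face, 100 mm above the table. z: the hole's axis, out of the mouth, up and 30 degrees from vertical, leaning sideways to the robot's left (+y) (within 15 degrees); x up the slope, y level. A probe goes in along -z.
- stand_large: Fixed aluminium stand that carries the large eye; origin on the table below the hole's mouth, z up. Base 100 x 80 mm, from -40 to +60 mm along its x (the eye leans to -x), with two cheeks at its sides and a drip tray, rim 18 mm high, under the hole. Nothing of it rises above the plate's upper face.
- rack: Fixed white open rack, 60 x 140 mm, top at 75 mm, two alike 20 mm wells 35 mm to either side of its middle along its y (roughly the robot's y). Origin at the centre of its underside, z up. Which probe stands in which well varies. The grip heads stand 6 to 46 mm above its top, with nothing beside them but each other.
- dropper: Bystander, loose: brown glass dropper bottle with a black bulb, 33 mm wide, 99 mm tall; origin at the centre of its underside. Leave it where it stands.
- vial: Bystander, loose: vial with a blue cap, 28 mm wide, 60 mm tall; origin at the centre of its underside. Leave it where it stands.
- pen: Bystander, loose: marker pen lying down, 134 mm long, 19 mm wide; origin at the centre of its underside. Leave it where it stands.
- key: Bystander, loose: black hex key lying down, 79 x 33 x 5 mm; origin at the centre of its underside. Leave it where it stands.
- flask: Bystander, loose: conical flask with green contents, 64 mm wide, 117 mm tall; origin at the centre of its underside. Leave it where it stands.
- bottle: Bystander, loose: white wash bottle with a red cap and bent spout, 62 x 99 x 200 mm; origin at the centre of its underside. Leave it where it stands.

How it is judged (in metres and radians):
At the end, for the whole second after the job is handed in: Both probes are at rest and released, the thin one in the small eye and the thick one in the large eye: collar underside centred within 5 mm of the hole's mouth, tip at least 55 mm through below the mouth, axis within 0.12 rad of the hole's axis (distance between probe_thin_collar and eye_small below 0.005 m and z of probe_thin in the frame of eye_small below -0.055 m and angle between the z axis of probe_thin and the z axis of eye_small, either way round below 0.12 rad and linear speed of each of probe_thin, probe_thick below 0.02 m/s and distance between probe_thick_collar and eye_large below 0.005 m and z of probe_thick in the frame of eye_large below -0.055 m and angle between the z axis of probe_thick and the z axis of eye_large, either way round below 0.12 rad); the robot touches nothing.
It fails at once if one of the other loose things is pushed more than 30 mm from its place (distance of any of dropper, vial, pen, key, flask, bottle from where it was at the start of the episode above 0.03 m).
It fails at once if a bottle, vial or flask is knocked over (angle between any of dropper, vial, flask, bottle's own z axis and vertical above 0.6 rad).
It also fails if it takes over 72 s, if anything falls off the work surface, if the arm or the gripper's body presses on something with over 40 N, if the wrist force passes 120 N, or if a joint passes its speed limit or range.

## Robot

A 6-joint arm with a two-finger parallel gripper is mounted at the origin on a cart in front of the work surface, level with it; the furniture and walls round the work are solid. World frame = base frame: x ahead of the robot, y to its left, z up, the work surface at z = 0. Lengths are in m, angles in degrees, forces in N, time in s.
With the tool pointing down it reaches from about 0.3 to 0.75 m from the base axis. Payload 8.5 kg.
Tool frame: the origin (TCP) lies on the centre line of the jaws, within the pads' length; the fingertips stand 11 mm ahead of it and the grasp point (between the pads) lies 8 mm behind it; z points along the fingers, y is the line along which they close (so a half turn about z gives the same grasp; the last joint's range is limited). The gripper opens to 85 mm and grips with 20 to 120 N. Pads are 22 mm wide; open, the fingers measure 114 mm over their backs; the gripper's body (76 mm by 85 mm) begins 54 mm behind the grasp point. The pads swing forward as they close: fully open they stand 13 mm farther back than shut.
Start: joints at [-82.237, 21.807, 74.336, -0, 83.858, -12.336], TCP at [0.189, -0.516, 0.242] pointing down, gripper open.
Joint ranges: [-178.18, 178.18], [-50.72, 133.34], [12.68, 142.11], [-81.47, 261.47], [9.98, 163.14], [-165.26, 165.26]. Speed limits (degrees/s): [136.94, 136.94, 180, 180, 180, 180].

## Interface

Orientations are given as a 3x3 rotation matrix whose columns are the frame's x, y, z axes.
In Python, from rig import env, get_image gives the robot as it stands (env), with the cameras as plain functions.
- The arm moves only by the tool advance, called after "Call:" as a command line: name --pt "numbers of a row" for each row, then --argument value for the rest. Schema: {"type":"object","properties":{"offsets":{"type":"array","items":{"type":"array","items":{"type":"number"},"minItems":5,"maxItems":5},"minItems":1,"maxItems":10},"grip_n":{"type":"number"},"only":{"type":"string"},"quiet":{"type":"boolean"},"lines":{"type":"string"}},"required":["offsets"],"additionalProperties":false}. offsets is a list of rows, 1 to 10 of them, each of 5 numbers: dx, dy, dz in shares of the most that a row can go, 1 being 50 mm, then a turn about the tool's z in shares of 90 degrees (1.0 is 90 degrees), then the finger opening in m; each row shifts and turns the commanded pose from where the row before left it, along the tool's axes as they then stand; what a row does not reach is not made up. A row lasts 1/10 s, in which the tool goes at most 0.05 m and 8.59 degrees, less where a joint would pass 70% of its speed; a pose out of reach is approached as far as the arm can. The fingers move at their own pace and stop on an object; grip_n is the grip in N (left out, the last holds). Time passes only in rows, so rows that do not move let the fingers close. The tool returns the time, the measured TCP pose, the force, the opening and the grip force at its end. only (a regular expression) keeps the lines of the reply that match it, lines (a string "A,B") keeps lines A to B, and quiet returns only ok. Input that does not fit is refused with a message, and nothing moves.
- env.observe(): the state, without advancing time (a new reading comes with each control period).
- get_image(name): name is "scene" or "side" or "wrist"; returns a dict with "pixels" (420x560x3 uint8, red, green, blue), "K" (3x3 intrinsics, pixels), "distortion" ([k1, k2, p1, p2, k3] as OpenCV has them; the pictures are not rectified), "extrinsics" (4x4, takes a point from world to camera coordinates). Camera axes: x right, y down, z forward; pixel columns grow to the right and rows downward; lengths in m; the calibration is good to about 2 mm. A picture is of the moment at which its call begins. There is no depth.
- env.close_job(): hands the job in; it is judged then, once.
The state is a dict: "time_s": time; "q": joint angles; "qvel": joint speeds; "joint_efforts": joint torques, N m; "position": TCP position; "tool_rot": TCP orientation; "ft_force": force on the tool from outside, world axes, zero at the start; "wrist_torque": the same for the moment, N m; "grip_width": finger opening in m; "gripper_force": force on a finger pad.
Only numpy, scipy, OpenCV 4.12 (cv2) and the standard library are available. Lean on these libraries where they do the work, as an engineer would, in place of code of your own. Each camera call takes 0.05 s, during which the arm holds its last target. There are 200 camera calls.

## Working session

There is one attempt and no reset: what is moved stays moved. The work goes in short steps, Python scripts to look and compute and a tool call to move; the robot and the scene stay as the last step left them, time stands still between calls to the robot, and variables do not carry over. Pictures are saved under pics/ and viewed, at most 10 in all, crops included, and the job is handed in when it is done.

```bash
ls; mkdir -p pics
```

Create h.py:
```python
import numpy as np, cv2, json
from rig import env, get_image
def snap(name,fn):
    d=get_image(name); cv2.imwrite(f'pics/{fn}.png',d['pixels'][:,:,::-1])
    np.savez(f'pics/{fn}.npz',K=d['K'],D=d['distortion'],E=d['extrinsics']); return d
def crop(fn,x0,y0,x1,y1,s,out):
    cv2.imwrite(f'pics/{out}.png',cv2.resize(cv2.imread(f'pics/{fn}.png')[y0:y1,x0:x1],None,fx=s,fy=s,interpolation=cv2.INTER_CUBIC))
def ray(fn,px):
    c=np.load(f'pics/{fn}.npz'); u=cv2.undistortPoints(np.array([[px]],float),c['K'],c['D'])[0,0]
    R=c['E'][:3,:3];t=c['E'][:3,3]; d=R.T@np.array([*u,1]); return -R.T@t, d/np.linalg.norm(d)
def tri(*obs):
    A=0;b=0;rs=[ray(*o) for o in obs]
    for o,d in rs: P=np.eye(3)-np.outer(d,d);A=A+P;b=b+P@o
    p=np.linalg.solve(A,b); return p,[np.linalg.norm((np.eye(3)-np.outer(d,d))@(p-o)) for o,d in rs]
def onz(fn,px,z):
    o,d=ray(fn,px); return o+d*(z-o[2])/d[2]
def proj(fn,p):
    c=np.load(f'pics/{fn}.npz');r=cv2.Rodrigues(c['E'][:3,:3])[0]
    return cv2.projectPoints(np.array(p,float).reshape(-1,3),r,c['E'][:3,3],c['K'],c['D'])[0][:,0]
```

Run:
```python
from h import *
for n in ('scene','side'):
    snap(n,n); c=np.load(f'pics/{n}.npz'); print(n,ray(n,(280,210)))
a=[cv2.imread(f'pics/{n}.png') for n in('scene','side')]
print(env.observe()['tool_rot'])
```

```text
pics
rig.py
scene (array([-0.22549786,  0.66466222,  1.14049963]), array([ 0.48686834, -0.48206236, -0.72840586]))
side (array([0.57210103, 1.20004752, 0.86062963]), array([-0.05299392, -0.84511762, -0.53194723]))
[[ 9.39099879e-01  3.43644286e-01 -1.50533127e-04]
 [ 3.43644197e-01 -9.39099088e-01  1.25253346e-03]
 [ 2.89060443e-04 -1.22798385e-03 -9.99999204e-01]]
```

View pics/scene.png

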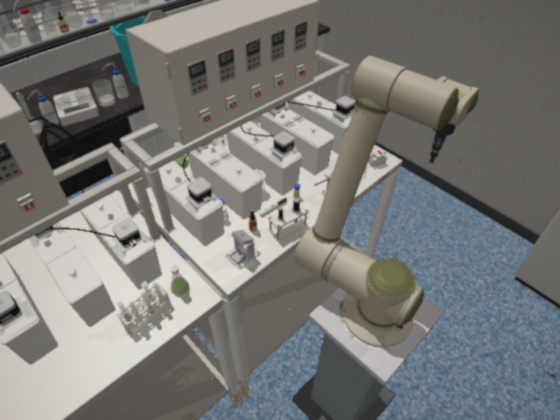

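View pics/side.png

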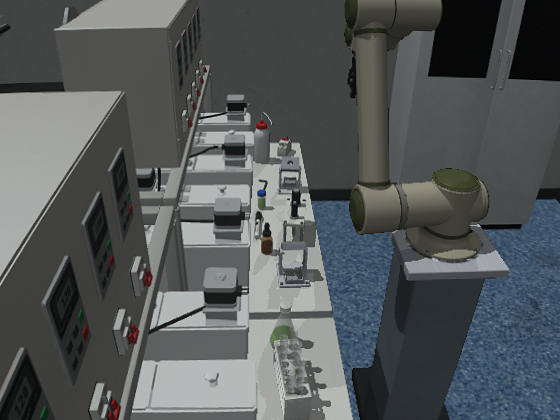

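Run:
```python
from h import *
for n,p,z in(('side',(294,222),.075),('scene',(288,220),.075),('side',(292,255),.1),('scene',(243,240),.1),('side',(290,175),.1),('side',(261,160),.0),('side',(266,252),.0),('side',(262,205),.0),('side',(282,345),0)): print(n,p,onz(n,p,z).round(3))
d=snap('wrist','w0'); print(env.observe()['tool_rot'].__class__); print(ray('w0',(280,210)),d['K'][0,0])
i=cv2.imread('pics/side.png')[110:300,230:330]; j=cv2.imread('pics/w0.png')
a=cv2.resize(i,(300,570),interpolation=cv2.INTER_CUBIC); b=np.zeros((570,500,3),np.uint8); b[:375]=cv2.resize(j,(500,375))
cv2.imwrite('pics/m1.png',np.hstack([a,b]))
```

```text
side (294, 222) [0.457 0.017 0.075]
scene (288, 220) [ 0.432 -0.027  0.075]
side (292, 255) [0.477 0.204 0.1  ]
scene (243, 240) [0.455 0.161 0.1  ]
side (290, 175) [ 0.453 -0.22   0.1  ]
side (261, 160) [ 0.542 -0.531  0.   ]
side (266, 252) [0.538 0.057 0.   ]
side (262, 205) [ 0.544 -0.199  0.   ]
side (282, 345) [0.511 0.411 0.   ]
<class 'numpy.ndarray'>
(array([ 0.26617606, -0.48830249,  0.37286019]), array([-0.30786513, -0.10236423, -0.9459073 ])) 290.51249301486644
```

View pics/m1.png

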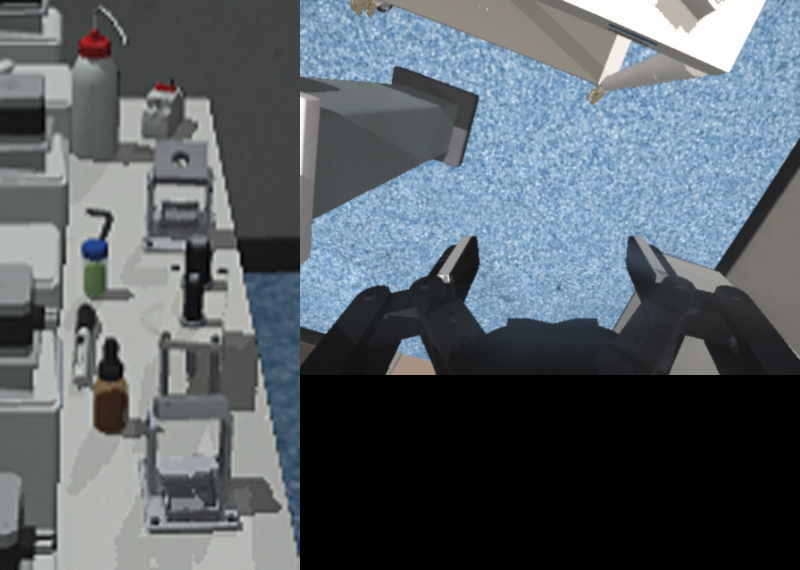

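The rows are not in the units I measure in: shifts go in shares of 50 mm and turns go in shares of 90 degrees. I convert before sending: 0.034 m is 0.68, -0.032 m is -0.64.

Call:
advance --pt "0.68 -0.64 -0.12 0 0.085" --pt "0.68 -0.64 -0.12 0 0.085" --pt "0.68 -0.64 -0.12 0 0.085" --pt "0.68 -0.64 -0.12 0 0.085" --pt "0.68 -0.64 -0.12 0 0.085" --pt "0.68 -0.64 -0.12 0 0.085" --pt "0.68 -0.64 -0.12 0 0.085" --pt "0.68 -0.64 -0.12 0 0.085" --pt "0.68 -0.64 -0.12 0 0.085" --pt "0.68 -0.64 -0.12 0 0.085"

```text
time_s: 1.15
position: [0.3987, -0.0972, 0.3026]
tool_rot: [[0.939, 0.343, 0.0], [0.343, -0.939, -0.0], [0.0, 0.0, -1.0]]
ft_force: [1.2, -0.3, -0.5]
grip_width: 0.0851
gripper_force: 0.0
```

Call:
advance --pt "0 0 0 -0.0944 0.085" --pt "0 0 0 -0.0944 0.085" --pt "0 0 0 -0.0944 0.085" --pt "0 0 0 -0.0944 0.085" --pt "0 0 0 -0.0944 0.085" --pt "0 0 0 -0.0944 0.085" --pt "0 0 0 -0.0944 0.085" --pt "0 0 0 -0.0944 0.085" --pt "0 0 0 -0.0222 0.085" --pt "0 0 0 0 0.085"

```text
time_s: 2.15
position: [0.3982, -0.0991, 0.3022]
tool_rot: [[-0.002, 1.0, -0.0], [1.0, 0.002, 0.0], [0.0, -0.0, -1.0]]
ft_force: [0.0, 0.4, -0.3]
grip_width: 0.0851
gripper_force: 0.0
```

Run:
```python
from h import *
snap('wrist','w1');crop('w1',0,0,560,420,1.42,'w1v'); print(env.observe()['position'],env.observe()['tool_rot'])
```

```text
[ 0.39820874 -0.0990858   0.30221277] [[-5.82180006e-04  9.99999784e-01 -3.06477145e-04]
 [ 9.99999820e-01  5.82225014e-04  1.46784778e-04]
 [ 1.46963185e-04 -3.06391635e-04 -9.99999942e-01]]
```

View pics/w1v.png

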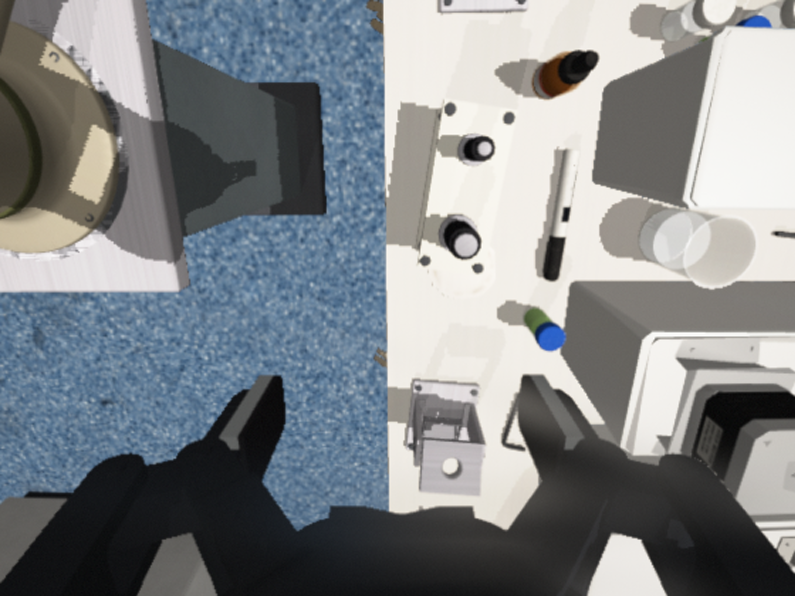

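Converted, -0.045 m is -0.9, -0.03 m is -0.6.

Call:
advance --pt "-0.9 0 0 0 0.085" --pt "-0.9 0 0 0 0.085" --pt "-0.6 0 0 0 0.085" --pt "0 0 0 0 0.085" --pt "0 0 0 0 0.085" --lines "1,2"

```text
time_s: 2.7
position: [0.3984, -0.2192, 0.302]
```

```bash
python3 -c "
from h import *
snap('wrist','w4')"
```

Call:
advance --pt "0.9 0 0 0 0.085" --pt "0.9 0 0 0 0.085" --pt "0.9 0 0 0 0.085" --pt "0.9 0 0 0 0.085" --pt "0.9 0 0 0 0.085" --pt "0.6 0 0 0 0.085" --pt "0 0 0 0 0.085" --pt "0 0 0 0 0.085" --lines "1,2"

```text
time_s: 3.55
position: [0.3976, 0.0369, 0.3025]
```

```bash
python3 -c "
from h import *
snap('wrist','w2')"
```

Call:
advance --pt "0.9 0 0 0 0.085" --pt "0.9 0 0 0 0.085" --pt "0 0 0 0 0.085" --pt "0 0 0 0 0.085" --lines "1,2"

```text
time_s: 4.0
position: [0.3979, 0.1257, 0.3022]
```

Run:
```python
from h import *
snap('wrist','w3')
L=onz('w1',(452/1.42,466/1.42),.1); t=onz('w1',(483/1.42,149/1.42),.127); k=onz('w1',(466/1.42,240/1.42),.127); S=np.array([.455,.18,.1])
print(L,t,k)
def tile(fn,p,h=40,s=5):
    u=proj(fn,p)[0].round().astype(int); x0=min(max(u[0]-h,0),560-2*h); y0=min(max(u[1]-h,0),420-2*h)
    im=cv2.imread(f'pics/{fn}.png')[y0:y0+2*h,x0:x0+2*h]
    print(fn,'origin',x0,y0); return cv2.resize(im,(400,300) if 0 else (266,266),interpolation=cv2.INTER_CUBIC)
a=np.hstack([tile(f,S) for f in('w1','w2','w3')]);b=np.hstack([tile(f,L) for f in('w1','w4','w2')])
cv2.imwrite('pics/m2.png',np.vstack([a,b]))
```

```text
[ 0.44988201 -0.30778924  0.1       ] [ 0.45593814 -0.01122428  0.127     ] [ 0.44725778 -0.0759159   0.127     ]
w1 origin 305 0
w2 origin 298 9
w3 origin 293 97
w1 origin 278 288
w4 origin 283 212
w2 origin 274 340
```

View pics/m2.png

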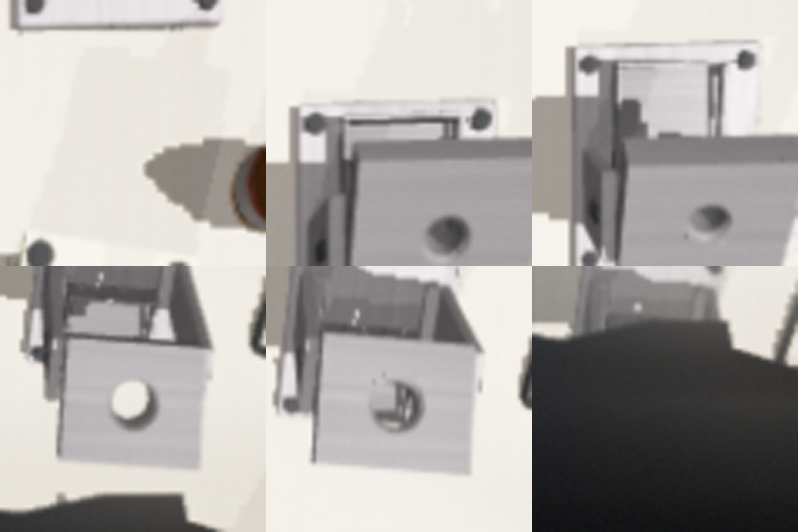

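Run:
```python
from h import *
q=lambda x,y,ox,oy:(x/3.325+ox,y/3.325+oy)
S=tri(('w2',q(181,236,298,9)),('w3',q(179,221,293,97))); L=tri(('w1',q(133,139,278,288)),('w4',q(131,138,283,212)))
print(S,L)
P=np.array([.452,-.043,.12])
def tile(fn,p,w,h):
    u=proj(fn,p)[0].round().astype(int); x0=u[0]-w//2; y0=u[1]-h//2
    im=cv2.imread(f'pics/{fn}.png')[y0:y0+h,x0:x0+w]
    print(fn,'origin',x0,y0); return cv2.resize(im,(266,300),interpolation=cv2.INTER_CUBIC)
m=np.vstack([np.hstack([tile('w2',S[0],54,60),tile('w3',S[0],54,60),tile('w1',P,80,90)]),np.hstack([tile('w1',L[0],54,60),tile('w4',L[0],54,60),tile('w2',P,80,90)])])
cv2.imwrite('pics/m3.png',m)
```

```text
(array([0.4718361 , 0.15048344, 0.101564  ]), [np.float64(0.0003200931449685967), np.float64(0.00032009314496874163)]) (array([ 0.44946868, -0.30933957,  0.101512  ]), [np.float64(0.00012860749877025514), np.float64(0.00012860749877021739)])
w2 origin 326 50
w3 origin 320 133
w1 origin 293 92
w1 origin 291 300
w4 origin 295 223
w2 origin 287 208
```

View pics/m3.png

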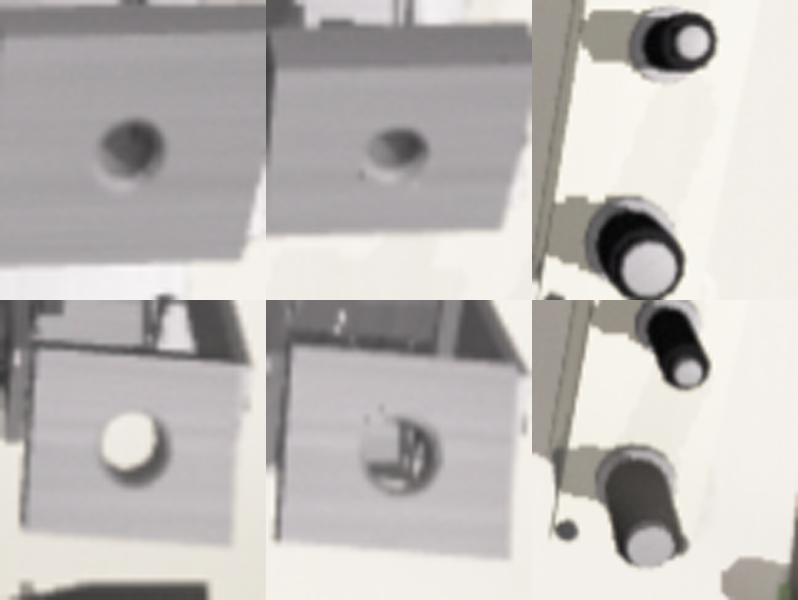

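Create fit.py:
```python
from h import *
from scipy.optimize import least_squares
from scipy.spatial.transform import Rotation as Ro
sg=lambda x,y,o:(x/4.926+o[0],y/5+o[1])
def pose(v,s):
    x,y,z,yaw,t=v; zx=np.array([0,s*np.sin(t),np.cos(t)]); xx=np.array([0,-s*np.cos(t),np.sin(t)])
    return np.array([x,y,z]),Ro.from_euler('z',yaw).as_matrix()@np.c_[xx,np.cross(zx,xx),zx]
def fit(obs,s,x0):
    def f(v):
        p,R=pose(v,s); r=[]
        for fn,l,px in obs: r.append(proj(fn,p+R@np.array(l))[0]-px)
        return np.r_[np.ravel(r),(v[2]-.1)/.002,(v[4]-np.pi/6)/.03]
    o=least_squares(f,x0,loss='soft_l1'); print(o.x.round(4),'yaw',np.degrees(o.x[3]),'tilt',np.degrees(o.x[4])); print(f(o.x).round(1)); return o.x
H=(0,0,0)
oS=[('w2',H,sg(132,153,(326,50))),('w2',H,sg(132,153,(326,50))),('w3',H,sg(132,153,(320,133))),('w3',H,sg(132,153,(320,133))),('w2',(-.025,-.03,0),sg(241,258,(326,50))),
 ('w3',(.025,.03,0),sg(10,70,(320,133))),('w3',(-.025,.03,0),sg(6,235,(320,133))),('w3',(-.025,-.03,0),sg(234,228,(320,133)))]
oL=[(w,l,sg(*q,o)) for w,o,D in(('w1',(291,300),[(H,(135,149)),(H,(135,149)),((-.025,-.03,0),(33,43)),((-.025,.03,0),(248,64)),((.025,-.03,0),(22,225)),((.025,.03,0),(235,245))]),
 ('w4',(295,223),[(H,(135,155)),(H,(135,155)),((-.025,-.03,0),(24,46)),((-.025,.03,0),(258,70)),((.025,-.03,0),(12,240)),((.025,.03,0),(244,258))])) for l,q in D]
S=fit(oS,-1,[.472,.15,.1,0,.52]); L=fit(oL,1,[.449,-.309,.1,0,.52])
np.savez('eyes.npz',S=S,L=L)
for v,s in((S,-1),(L,1)): print('axis',pose(v,s)[1][:,2].round(3),'level',pose(v,s)[1][:,1].round(3))
pg=lambda x,y,o:(x/3.325+o[0],y/3.333+o[1])
print('thin',tri(('w1',pg(161,42,(293,92))),('w2',pg(156,74,(287,208)))))
print('thick',tri(('w1',pg(120,268,(293,92))),('w2',pg(120,246,(287,208)))))
```

```bash
python3 fit.py
```

```text
[0.4723 0.15   0.0995 0.0353 0.5324] yaw 2.021415440216885 tilt 30.503991818974082
[-0.1  0.1 -0.1  0.1 -0.2 -0.  -0.2 -0.   0.9  0.1  0.2 -0.2 -2.1  0.1
  0.8  0.  -0.2  0.3]
[ 0.45   -0.3104  0.0994 -0.1041  0.5175] yaw -5.962737153373438 tilt 29.64773234230019
[-0.1 -0.4 -0.1 -0.4  1.1  0.6 -1.2  0.   0.3  1.3 -0.6  0.7  0.1 -0.5
  0.1 -0.5  0.9 -0.4 -0.8 -0.7  0.2  0.2  0.   0.9 -0.3 -0.2]
axis [ 0.018 -0.507  0.862] level [-0.999 -0.035  0.   ]
axis [0.051 0.492 0.869] level [ 0.995 -0.104  0.   ]
thin (array([ 0.4573763 , -0.01088896,  0.12623583]), [np.float64(3.071827881803314e-05), np.float64(3.07182788182069e-05)])
thick (array([ 0.44867215, -0.07992631,  0.12527691]), [np.float64(4.234180099977526e-05), np.float64(4.2341800999772105e-05)])
```

Call:
advance --pt "-0.68 0.3 0 0 0.06" --pt "-0.68 0.3 0 0 0.06" --pt "-0.68 0.3 0 0 0.06" --pt "-0.7 0.29 0 0 0.06" --pt "0 0 0.6 0 0.06" --pt "0 0 0.6 0 0.06" --pt "0 0 0 0 0.06" --pt "0 0 0 0 0.06" --grip_n 20

```text
time_s: 4.85
position: [0.4578, -0.0122, 0.2431]
tool_rot: [[0.0, 1.0, 0.0], [1.0, -0.0, -0.0], [-0.0, 0.0, -1.0]]
ft_force: [0.2, -0.2, 0.3]
grip_width: 0.0602
gripper_force: 0.0
```

Converted, 0.04 m is 0.8, 0.001 m is 0.02.

Call:
advance --pt "0.02 0 0.8 0 0.06" --pt "0 0 0.8 0 0.06" --pt "0 0 0.8 0 0.06" --pt "0 0 0.42 0 0.06" --pt "0 0 0 0 0.06" --pt "0 0 0 0 0.01" --pt "0 0 0 0 0.01" --pt "0 0 0 0 0.01" --pt "0 0 0 0 0.01" --pt "0 0 0 0 0.01" --grip_n 20

```text
time_s: 5.85
position: [0.4585, -0.0103, 0.1028]
tool_rot: [[-0.002, 1.0, 0.003], [1.0, 0.002, -0.001], [-0.001, 0.003, -1.0]]
ft_force: [-0.5, 0.2, 8.0]
grip_width: 0.0163
gripper_force: 22.1
```

Converted, -0.047 m is -0.94, -0.04 m is -0.8, -2 degrees is -0.0222.

Call:
advance --pt "0 0 -0.8 -0.0222 0.01" --pt "0 0 -0.8 0 0.01" --pt "0 0 -0.94 0 0.01" --pt "0.65 0.078 0 0 0.01" --pt "0.65 0.078 0 0 0.01" --pt "0.65 0.078 0 0 0.01" --pt "0.65 0.078 0 0 0.01" --pt "0.65 0.078 0 0 0.01" --pt "0 0 0 0 0.01" --pt "0 0 0 0 0.01"

```text
time_s: 6.85
position: [0.471, 0.1534, 0.2286]
tool_rot: [[-0.038, 0.999, 0.0], [0.999, 0.038, -0.0], [-0.0, 0.0, -1.0]]
ft_force: [-0.3, -0.3, -1.2]
grip_width: 0.0164
gripper_force: 21.5
```

Run:
```python
from h import *
from fit import pose
s=snap('wrist','w5'); snap('side','s5'); snap('scene','c5')
print(env.observe()['position'])
S=np.load('eyes.npz')['S']; p,R=pose(S,-1); T=env.observe()['position']
for f in('w5','s5','c5'): print(f,'mouth',proj(f,p),'tip',proj(f,T-[0,0,.0928]),'tcp',proj(f,T))
def til(f,x0,y0,w,h,s): return cv2.resize(cv2.imread(f'pics/{f}.png')[y0:y0+h,x0:x0+w],(w*s,h*s),interpolation=cv2.INTER_CUBIC)
u=proj('s5',p)[0].astype(int);v=proj('c5',p)[0].astype(int);w=proj('w5',p)[0].astype(int)
print(u-[25,30],v-[25,30],w)
a=np.hstack([til('s5',u[0]-25,u[1]-30,50,50,5),til('c5',v[0]-25,v[1]-30,50,50,5),til('w5',max(w[0]-50,0),320,100,100,3)[:250]])
cv2.imwrite('pics/m4.png',a)
```

```text
[0.4723 0.15   0.0995 0.0353 0.5324] yaw 2.021415440216885 tilt 30.503991818974082
[-0.1  0.1 -0.1  0.1 -0.2 -0.  -0.2 -0.   0.9  0.1  0.2 -0.2 -2.1  0.1
  0.8  0.  -0.2  0.3]
[ 0.45   -0.3104  0.0994 -0.1041  0.5175] yaw -5.962737153373438 tilt 29.64773234230019
[-0.1 -0.4 -0.1 -0.4  1.1  0.6 -1.2  0.   0.3  1.3 -0.6  0.7  0.1 -0.5
  0.1 -0.5  0.9 -0.4 -0.8 -0.7  0.2  0.2  0.   0.9 -0.3 -0.2]
axis [ 0.018 -0.507  0.862] level [-0.999 -0.035  0.   ]
axis [0.051 0.492 0.869] level [ 0.995 -0.104  0.   ]
thin (array([ 0.4573763 , -0.01088896,  0.12623583]), [np.float64(3.071827881803314e-05), np.float64(3.07182788182069e-05)])
thick (array([ 0.44867215, -0.07992631,  0.12527691]), [np.float64(4.234180099977526e-05), np.float64(4.2341800999772105e-05)])
[0.47120892 0.15229569 0.22853608]
w5 mouth [[283.16898209 206.06855333]] tip [[282.06105398 217.09980909]] tcp [[281.93209678 279.19583505]]
s5 mouth [[292.2543204  242.47695955]] tip [[293.22253088 231.51027196]] tcp [[294.51293148 200.43140755]]
c5 mouth [[242.17431423 235.50984429]] tip [[241.2523588  229.03449101]] tcp [[239.58621347 209.68680309]]
[267 212] [217 205] [283 206]
```

View pics/m4.png

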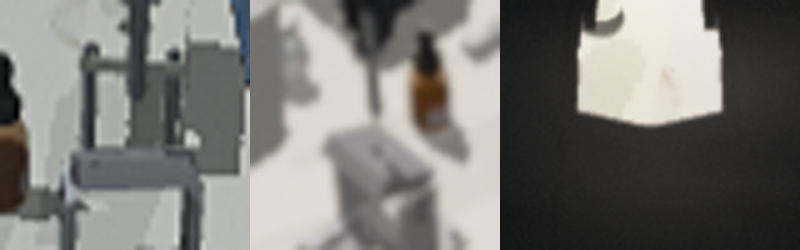

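```bash
python3 -c "
from h import *
crop('w5',233,165,333,265,6,'w5v')"
```

```text
(no output)
```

View pics/w5v.png

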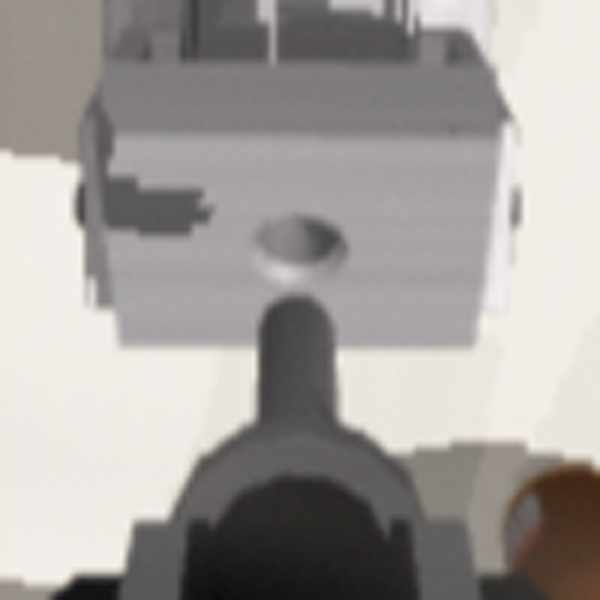

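Converted, 0.015 m is 0.3, 0.001 m is 0.02.

Call:
advance --pt "0 0.02 0.3 0 0.01" --pt "0 0 0.24 0 0.01" --pt "0 0 0.16 0 0.01" --pt "0 0 0.08 0 0.01" --pt "0 0 0 0 0.01" --pt "0 0 0 0 0.01"

```text
time_s: 7.6
position: [0.4723, 0.1527, 0.1896]
tool_rot: [[-0.036, 0.999, 0.0], [0.999, 0.036, -0.001], [-0.001, 0.0, -1.0]]
ft_force: [-0.6, -1.8, -0.7]
grip_width: 0.0163
gripper_force: 21.4
```

Converted, -0.0088 m is -0.176, -0.0087 m is -0.174.

Call:
advance --pt "-0.176 0 0.018 0 0.01" --pt "-0.174 0 0.032 0 0.01" --pt "-0.172 0 0.048 0 0.01" --pt "0 0 0 0 0.01"

```text
time_s: 8.0
position: [0.4732, 0.126, 0.1843]
tool_rot: [[-0.035, 0.999, -0.0], [0.999, 0.035, 0.0], [0.0, -0.0, -1.0]]
ft_force: [-0.1, 0.3, 0.7]
grip_width: 0.0162
gripper_force: 22.0
```

Call:
advance --pt "-0.168 0 0.064 0 0.01" --pt "-0.162 0 0.076 0 0.01" --pt "-0.172 0 0.1 0 0.01" --pt "0 0 0 0 0.01" --pt "0 0 0 0 0.01"

```text
time_s: 8.5
position: [0.4739, 0.1016, 0.172]
tool_rot: [[-0.036, 0.999, -0.001], [0.999, 0.036, -0.0], [-0.0, -0.001, -1.0]]
ft_force: [0.0, 0.1, -1.2]
grip_width: 0.0162
gripper_force: 22.5
```

```bash
python3 -c "
from h import *
snap('wrist','w6')"
```

Run:
```python
from h import *
snap('side','s6'); snap('scene','c6')
S=np.load('eyes.npz')['S'][:3]
t=[]
for f,h in(('w6',60),('s6',25),('c6',25)):
    u=proj(f,S)[0].astype(int); print(f,u-h,proj(f,S))
    t.append(cv2.resize(cv2.imread(f'pics/{f}.png')[u[1]-h:u[1]+h,u[0]-h:u[0]+h],(266,266) if h<60 else (266,266),interpolation=cv2.INTER_CUBIC))
cv2.imwrite('pics/m6.png',np.hstack(t))
```

```text
w6 [222 100] [[282.15791861 160.8589742 ]]
s6 [267 217] [[292.2543204  242.47695955]]
c6 [217 210] [[242.17431423 235.50984429]]
```

View pics/m6.png

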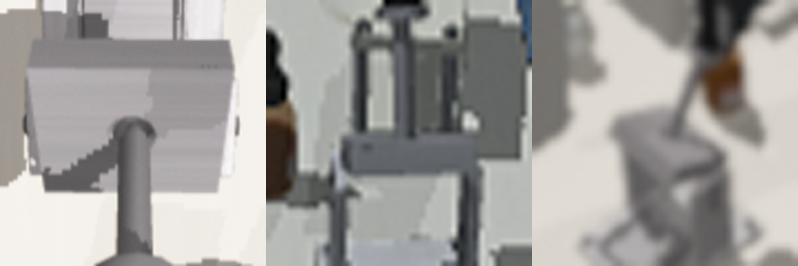

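Converted, 0.0056 m is 0.112, 0.0033 m is 0.066.

Call:
advance --pt "0.066 0 0.112 0 0.01" --pt "0.066 0 0.112 0 0.01" --pt "0 0 0 0 0.01"

```text
time_s: 8.95
position: [0.4734, 0.1091, 0.1602]
tool_rot: [[-0.037, 0.999, -0.002], [0.999, 0.037, 0.0], [0.0, -0.002, -1.0]]
ft_force: [-1.2, 0.3, -1.9]
grip_width: 0.0162
gripper_force: 22.3
```

Call:
advance --pt "0.066 0 0.112 0 0.01" --pt "0.066 0 0.112 0 0.01" --pt "0.066 0 0.112 0 0.01" --pt "0.066 0 0.112 0 0.01" --pt "0.066 0 0.112 0 0.01" --pt "0 0 0 0 0.01"

```text
time_s: 9.55
position: [0.473, 0.1254, 0.1324]
tool_rot: [[-0.037, 0.999, -0.001], [0.999, 0.037, 0.0], [0.0, -0.001, -1.0]]
ft_force: [-1.0, 0.3, -1.8]
grip_width: 0.0163
gripper_force: 22.3
```

Converted, 0.0034 m is 0.068, 0.0021 m is 0.042.

Call:
advance --pt "0.04 0 0.068 0 0.01" --pt "0.04 0 0.068 0 0.01" --pt "0.024 0 0.042 0 0.01" --pt "0 0 0 0 0.01"

```text
time_s: 9.95
position: [0.4729, 0.1304, 0.124]
tool_rot: [[-0.037, 0.999, -0.001], [0.999, 0.037, 0.0], [0.0, -0.001, -1.0]]
ft_force: [-1.2, 0.6, -1.3]
grip_width: 0.016
gripper_force: 22.4
```

Call:
advance --pt "0.01 0 0.018 0 0.01" --pt "0.01 0 0.018 0 0.01" --pt "0 0 0 0 0.01" --pt "0 0 0 0 0.01"

```text
time_s: 10.35
position: [0.4729, 0.1312, 0.1225]
tool_rot: [[-0.037, 0.999, -0.0], [0.999, 0.037, 0.0], [0.0, -0.0, -1.0]]
ft_force: [-3.7, -1.0, -1.6]
grip_width: 0.0166
gripper_force: 22.4
```

Converted, 0.0009 m is 0.018, 0.0005 m is 0.01.

Call:
advance --pt "0.01 0 0.018 0 0.01" --pt "0.01 0 0.018 0 0.01" --pt "0 0 0 0 0.01" --pt "0 0 0 0 0.01"

```text
time_s: 10.75
position: [0.473, 0.1313, 0.1219]
tool_rot: [[-0.037, 0.999, 0.001], [0.999, 0.037, -0.002], [-0.002, 0.001, -1.0]]
ft_force: [-7.3, -7.9, 13.3]
grip_width: 0.016
gripper_force: 23.9
```

Call:
advance --pt "0.01 0 0.018 0 0.01" --pt "0.01 0 0.018 0 0.01" --pt "0 0 0 0 0.01" --pt "0 0 0 0 0.01"

```text
time_s: 11.15
position: [0.4731, 0.1316, 0.121]
tool_rot: [[-0.037, 0.999, 0.002], [0.999, 0.037, -0.003], [-0.004, 0.001, -1.0]]
ft_force: [-11.7, -11.7, 24.0]
grip_width: 0.0163
gripper_force: 25.5
```

Converted, -0.002 m is -0.04, -0.001 m is -0.02.

Call:
advance --pt "-0.02 0 -0.04 0 0.01" --pt "0 0 0 0 0.04" --pt "0 0 0 0 0.04" --pt "0 0 0 0 0.045" --pt "0 0 0 0 0.045"

```text
time_s: 11.65
position: [0.4732, 0.1323, 0.1209]
tool_rot: [[-0.037, 0.999, 0.0], [0.999, 0.037, 0.0], [0.0, 0.0, -1.0]]
ft_force: [-0.9, 0.1, -0.9]
grip_width: 0.0447
gripper_force: 0.0
```

Call:
advance --pt "0 0 -0.4 0 0.045" --pt "0 0 -0.6 0 0.05" --pt "0 0 -0.8 0 0.06" --pt "0 0 -0.8 0.0889 0.06" --pt "-0.71 -0.008 0 0 0.06" --pt "-0.71 -0.008 0 0 0.06" --pt "-0.71 -0.008 0 0 0.06" --pt "-0.71 -0.008 0 0 0.06" --pt "-0.71 -0.008 0 0 0.06" --pt "-0.71 -0.008 0 0 0.06"

```text
time_s: 12.65
position: [0.4484, -0.0807, 0.251]
tool_rot: [[0.103, 0.995, 0.0], [0.995, -0.103, -0.0], [0.0, 0.0, -1.0]]
ft_force: [0.8, 0.2, -0.3]
grip_width: 0.0602
gripper_force: 0.0
```

Call:
advance --pt "0 0 0 0 0.06" --pt "0 0 0 0 0.06"

```text
time_s: 12.85
position: [0.4487, -0.0798, 0.2508]
tool_rot: [[0.104, 0.995, -0.0], [0.995, -0.104, 0.0], [0.0, -0.0, -1.0]]
ft_force: [1.3, 0.6, 0.2]
grip_width: 0.0603
gripper_force: 0.0
```

Well centred over the thick probe. Descend 0.149 and grip.

```bash
python3 -c "
from h import *
snap('wrist','w7'); snap('side','s7')"
```

Call:
advance --pt "0 0 0.8 0 0.06" --pt "0 0 0.8 0 0.06" --pt "0 0 0.8 0 0.06" --pt "0 0 0.58 0 0.06" --pt "0 0 0 0 0.06" --pt "0 0 0 0 0.01" --pt "0 0 0 0 0.01" --pt "0 0 0 0 0.01" --pt "0 0 0 0 0.01" --grip_n 20

```text
time_s: 13.85
position: [0.4493, -0.0794, 0.1035]
tool_rot: [[0.103, 0.995, 0.003], [0.995, -0.103, -0.001], [-0.001, 0.003, -1.0]]
ft_force: [-0.7, 1.3, 7.2]
grip_width: 0.024
gripper_force: 20.9
```

Call:
advance --pt "0 0 0 0 0.01"

```text
time_s: 13.95
position: [0.4492, -0.0794, 0.1035]
tool_rot: [[0.103, 0.995, 0.003], [0.995, -0.103, -0.001], [-0.001, 0.003, -1.0]]
ft_force: [-1.2, 2.2, 7.2]
grip_width: 0.0244
gripper_force: 20.9
```

The rows are not in the units I measure in: shifts go in shares of 50 mm and turns go in shares of 90 degrees. I convert before sending: -0.047 m is -0.94, -0.04 m is -0.8.

Call:
advance --pt "0 0 -0.8 0 0.01" --pt "0 0 -0.8 0 0.01" --pt "0 0 -0.94 0 0.01" --pt "-0.772 0.082 0 0 0.01" --pt "-0.772 0.082 0 0 0.01" --pt "-0.772 0.082 0 0 0.01" --pt "-0.772 0.082 0 0 0.01" --pt "-0.772 0.082 0 0 0.01" --pt "-0.772 0.082 0 0 0.01" --pt "0 0 0 0 0.01"

```text
time_s: 14.95
position: [0.4489, -0.3164, 0.2292]
tool_rot: [[0.107, 0.994, 0.001], [0.994, -0.107, -0.002], [-0.002, 0.001, -1.0]]
ft_force: [0.5, 1.3, -1.7]
grip_width: 0.0241
gripper_force: 20.4
```

Call:
advance --pt "0 0 0 0 0.01" --pt "0 0 0 0 0.01"

```text
time_s: 15.15
position: [0.4493, -0.3114, 0.2294]
tool_rot: [[0.102, 0.995, 0.0], [0.995, -0.102, -0.0], [-0.0, 0.0, -1.0]]
ft_force: [-0.9, -0.1, -0.4]
grip_width: 0.0239
gripper_force: 20.4
```

Run:
```python
from h import *
snap('wrist','w8'); T=env.observe()['position']; print(proj('w8',[T-[0,0,.0935],[.45,-.3104,.0994]]))
im=cv2.imread('pics/w8.png')[:,:,1]
u=proj('w8',[.45,-.3104,.0994])[0].astype(int)
np.set_printoptions(linewidth=250)
print(u); print(im[u[1]-26:u[1]+30:3,u[0]-33:u[0]+34:3])
```

```text
[[281.95461036 215.41991962]
 [282.50255554 201.21696814]]
[282 201]
[[106 112  96 126 127 137 139 136 135 136 134 140 141 149 145 144 143 143 154 138 143 144 166]
 [113 180 179 179 181 180 181 180 183 182 182 183 183 182 183 182 182 183 183 183 183 173 115]
 [136 178 179 179 179 181 181 180 180 182 183 181 181 182 182 182 182 180 182 181 182 183 226]
 [136 180 184 184 184 183 183 184 185 184 186 184 186 187 186 185 186 185 185 186 186 187 224]
 [137 184 183 182 182 183 184 184 184 183 184 185 184 184 184 186 184 185 185 187 185 185 226]
 [132 177 183 185 181 186 186 187 187 185 188 187 184 188 188 189 188 189 187 187 187 189 229]
 [126 114 119 119 123 185 189 189 190 186 139 122 138 159 188 188 189 1
[... 464 characters left out ...]
6 188 187 187 186 187 186 187 237]
 [155 178 179 177 155 158 185 184 184 151  98 106  95 165 185 185 185 185 187 185 185 186 219]
 [227 180 180 180 182 182 183 184 173  74  77  78  82 101 186 187 188 188 189 188 189 188 238]
 [228 185 186 186 187 188 189 189  78  74  77  78  82  92 164 191 188 189 189 189 188 188 238]
 [227 183 183 184 184 185 185 183  69  77  78  79  83  93 114 184 184 183 183 184 182 184 237]
 [227 182 183 185 184 185 185 184  69  76  78  78  84  93 105 188 188 188 188 187 188 187 237]
 [228 188 186 186 188 188 188 184  69  77  79  78  77  94 103 188 188 188 186 185 186 185 237]
 [235 155 152 152 151 153 154 146  72  75  79  80  82  78  94 167 189 189 188 190 189 196 239]]
```

Converted, 0.015 m is 0.3, -0.0007 m is -0.014.

Call:
advance --pt "-0.014 0.01 0.3 0 0.01" --pt "0 0 0.24 0 0.01" --pt "0 0 0.16 0 0.01" --pt "0 0 0.08 0 0.01" --pt "0 0 0 0 0.01" --pt "0 0 0 0 0.01"

```text
time_s: 15.8
position: [0.4497, -0.3126, 0.1901]
tool_rot: [[0.102, 0.995, -0.0], [0.995, -0.102, 0.001], [0.001, -0.0, -1.0]]
ft_force: [-1.2, 2.9, -1.2]
grip_width: 0.0244
gripper_force: 20.2
```

Converted, 0.0088 m is 0.176, 0.0087 m is 0.174.

Call:
advance --pt "0.176 0 0.018 0 0.01" --pt "0.176 0 0.032 0 0.01" --pt "0.174 0 0.048 0 0.01" --pt "0 0 0 0 0.01"

```text
time_s: 16.2
position: [0.4525, -0.2855, 0.1848]
tool_rot: [[0.101, 0.995, -0.0], [0.995, -0.101, 0.001], [0.001, -0.0, -1.0]]
ft_force: [0.1, 0.3, -0.7]
grip_width: 0.0246
gripper_force: 20.2
```

Call:
advance --pt "0.168 0 0.062 0 0.01" --pt "0.164 0 0.078 0 0.01" --pt "0.146 0 0.086 0 0.01" --pt "0 0 0 0 0.01" --pt "0 0 0 0 0.01"

```text
time_s: 16.7
position: [0.455, -0.263, 0.1737]
tool_rot: [[0.102, 0.995, -0.0], [0.995, -0.102, -0.0], [-0.0, -0.0, -1.0]]
ft_force: [0.4, -0.0, 0.0]
grip_width: 0.0242
gripper_force: 20.2
```

Run:
```python
from h import *
snap('wrist','w9'); u=proj('w9',[.45,-.3104,.0994])[0].astype(int)
im=cv2.imread('pics/w9.png')[:,:,1]
np.set_printoptions(linewidth=250)
print(u); print(im[u[1]-26:u[1]+30:3,u[0]-33:u[0]+34:3])
```

```text
[281 278]
[[115 112 111  52  72  31  29  30  33  32  31  33  32  35  35  37  36  37  39  70  85 116 118]
 [ 90  90  91  29  44  24  25  25  26  28  30  28  31  32  34  35  36  38  38  50  48  98  97]
 [ 91  91  90  22  26  17  19  20  20  21  23  27  27  29  31  31  34  35  37  44  45  98 100]
 [ 91  90  84  20  16  16  15  18  17  19  19  22  23  24  25  28  31  33  36  37  43  95  97]
 [ 90  90  67  17  14  12  11  14  16  16  17  19  19  21  21  24  25  31  31  35  40  74  99]
 [ 91  90  32  15  12   9  11  13  13  14  14  18  17  18  20  22  22  25  28  32  37  57  98]
 [ 88  89  19  12   9  11  11   9  11  12  11  15  14  15  16  20  20  24  26  28  33  45  96]
 [ 89  89  17  13  10   9  12  13  11  11  
[... 397 characters left out ...]
9  17  12  11  15  13  13  18  38]
 [ 96  23  12   9  12  16  14  37  72  77  80  79  79  78  76  72  43  13  13  13  14  19  30]
 [ 99  25  15  11  12  17  21  71  75  79  97 101  96  94  87  74  71  25  14  13  14  19  37]
 [ 97  26  13  11  13  18  66  77  97 103 104 103 101 102 102  95  74  62  13  12  16  18  38]
 [ 33  20  16  12  13  22  72 102 106 106 102 102 105 104 100  98  99  72  32  15  12  17  26]
 [ 19  20  18  11  14  25 100 107 105 103 103 106 103 102  98 100 102  97  43  16  13  20  23]
 [ 20  19  18  13  13  37 105 105 104 103 106 102 100 101 102 103 100 101  70  18  13  22  23]
 [ 18  21  20  12  18  45 105 106 107 105 103 102 102 103 102 103 100 100  56  18  18  23  23]]
```

Run:
```python
from h import *
T=np.array([.455,-.263,.1737])+[0,0,.008]
a=np.array([.051,.492,.869]); print('tilt',proj('w9',T+.0155*a),'vert',proj('w9',T+[0,0,.0155]))
im=cv2.imread('pics/w9.png')[:,:,1]; m=((im>65)&(im<125)).astype(np.uint8); m[:270]=0
n,l,s,c=cv2.connectedComponentsWithStats(m); k=l[302,281]; print(s[k],c[k])
snap('side','s9');snap('scene','c9')
T=T-[0,0,0]
for f in('s9','c9'):
    print(f,'tip',proj(f,[.45,-.31,.1]),'mid tilt',proj(f,np.array([.45,-.3104,.0994])+.03*a),'midvert',proj(f,T-[0,0,.07]))
i=cv2.imread('pics/s9.png')[120:220,250:330];j=cv2.imread('pics/w9.png')[230:330,230:330]
```

```text
tilt [[281.50422366 288.79379702]] vert [[281.48021331 306.2999521 ]]
[ 262  285   46   37 1165] [282.58969957 303.38798283]
s9 tip [[289.21158213 162.45315017]] mid tilt [[289.26241363 157.55929625]] midvert [[288.74083925 165.71040132]]
c9 tip [[336.49339555 176.16447212]] mid tilt [[334.5182679  172.72247017]] midvert [[327.8645009  178.83590585]]
```

Run:
```python
from h import *
g=lambda f:cv2.imread(f'pics/{f}.png')[:,:,1].astype(int)
for f in('w5','w6','w8','w9'): print(f,g(f)[200:345:5,282])
```

```text
w5 [149 126 189  75  73  77  78  83  95  44  40  35  26  18  15  12  10  10
  25  74  98 101 102 150 236 235 234 232 230]
w6 [126  95  92 125 140 153  24  30  39  43  42  36  29  24  17  15  14  11
  12  15  15  87  91  92  93 240 239 237 235]
w8 [184 182 149  79  79  78  82  91  33  38  38  33  25  19  13  11  11  77
  88 103 102 100 104 102 102 235 234 232 163]
w9 [222 227 173  79  78  78  82  90  31  34  36  30  22  17  13  12  12  75
  87 104 104 100 104 103 103 235 234 232 231]
```

Converted, -0.03 m is -0.6, -0.0245 m is -0.49.

Call:
advance --pt "0 0 -0.6 0 0.01" --pt "0 0 -0.6 0 0.01" --pt "-0.49 0 0 0 0.01" --pt "-0.48 0 0 0 0.01" --pt "0 0 0 0 0.01" --pt "0 0 0 0 0.01"

```text
time_s: 17.45
position: [0.4497, -0.3116, 0.2335]
tool_rot: [[0.104, 0.995, -0.0], [0.995, -0.104, 0.001], [0.0, -0.0, -1.0]]
ft_force: [-0.1, -0.0, -0.4]
grip_width: 0.0243
gripper_force: 20.2
```

Call:
advance --pt "0 0 0.4 0 0.01" --pt "0 0 0.28 0 0.01" --pt "0 0 0.14 0 0.01" --pt "0 0 0 0 0.01" --pt "0 0 0 0 0.01"

```text
time_s: 17.95
position: [0.4502, -0.3112, 0.1933]
tool_rot: [[0.102, 0.995, 0.0], [0.995, -0.102, -0.0], [-0.0, 0.001, -1.0]]
ft_force: [0.2, 0.8, -0.8]
grip_width: 0.0246
gripper_force: 20.2
```

Converted, 0.003 m is 0.06, 0.002 m is 0.04.

Call:
advance --pt "0 0 0.06 0 0.01" --pt "0 0 0.04 0 0.01" --pt "0 0 0.03 0 0.01" --pt "0 0 0 0 0.01" --pt "0 0 0 0 0.01"

```text
time_s: 18.45
position: [0.4498, -0.3112, 0.186]
tool_rot: [[0.103, 0.995, -0.001], [0.995, -0.103, 0.001], [0.001, -0.001, -1.0]]
ft_force: [-0.6, 2.3, -0.6]
grip_width: 0.0244
gripper_force: 20.2
```

Converted, 0.0044 m is 0.088, 0.001 m is 0.02.

Call:
advance --pt "0.08 0 0.02 0 0.01" --pt "0.088 0 0.03 0 0.01" --pt "0.088 0 0.03 0 0.01" --pt "0 0 0 0 0.01" --pt "0 0 0 0 0.01"

```text
time_s: 18.95
position: [0.4513, -0.2986, 0.1823]
tool_rot: [[0.103, 0.995, 0.0], [0.995, -0.103, -0.0], [-0.0, 0.0, -1.0]]
ft_force: [-1.5, -1.4, 0.6]
grip_width: 0.0243
gripper_force: 21.0
```

Run:
```python
from h import *
snap('wrist','w10'); print(cv2.imread('pics/w10.png')[200:345:5,282,1], cv2.imread('pics/w8.png')[200:345:5,282,1])
```

```text
[116 185 184 188 180  77  78  79  99  38  37  32  25  20  14  14  14  77
 106 105 101 102 104 105 105 168 166 235 234] [184 182 149  79  79  78  82  91  33  38  38  33  25  19  13  11  11  77
  88 103 102 100 104 102 102 235 234 232 163]
```

Converted, 0.0087 m is 0.174, 0.0028 m is 0.056.

Call:
advance --pt "0.174 0 0.026 0 0.01" --pt "0.172 0 0.042 0 0.01" --pt "0.172 0 0.056 0 0.01" --pt "0.17 0 0.072 0 0.01" --pt "0 0 0 0 0.01" --pt "0 0 0 0 0.01"

```text
time_s: 19.6
position: [0.4549, -0.2638, 0.1721]
tool_rot: [[0.102, 0.995, -0.0], [0.995, -0.102, 0.001], [0.001, -0.0, -1.0]]
ft_force: [-1.0, -0.5, -1.0]
grip_width: 0.0242
gripper_force: 20.9
```

Run:
```python
from h import *
snap('wrist','w11'); print(cv2.imread('pics/w11.png')[200:345:5,282,1])
```

```text
[226 228 228 226 129 130 115 115  89 154 182 181 115  28  28  63 115 118
 115 114 118 114 113  99  33 235 234 232 231]
```

Converted, 0.0056 m is 0.112, -0.0032 m is -0.064.

Call:
advance --pt "-0.032 0 0.056 0 0.01" --pt "-0.064 0 0.112 0 0.01" --pt "0 0 0 0 0.01"

```text
time_s: 19.95
position: [0.4541, -0.2695, 0.163]
tool_rot: [[0.103, 0.995, -0.001], [0.995, -0.103, 0.001], [0.001, -0.001, -1.0]]
ft_force: [-0.9, -0.2, -0.9]
grip_width: 0.0244
gripper_force: 20.8
```

Call:
advance --pt "-0.064 0 0.112 0 0.01" --pt "-0.064 0 0.112 0 0.01" --pt "0 0 0 0 0.01"

```text
time_s: 20.25
position: [0.4534, -0.2759, 0.1519]
tool_rot: [[0.103, 0.995, -0.001], [0.995, -0.103, 0.001], [0.001, -0.001, -1.0]]
ft_force: [-0.6, -0.4, -1.3]
grip_width: 0.0243
gripper_force: 20.8
```

Converted, 0.0056 m is 0.112, -0.0032 m is -0.064.

Call:
advance --pt "-0.064 0 0.112 0 0.01" --pt "-0.064 0 0.112 0 0.01" --pt "-0.064 0 0.112 0 0.01" --pt "-0.064 0 0.112 0 0.01" --pt "0 0 0 0 0.01"

```text
time_s: 20.75
position: [0.452, -0.2884, 0.1294]
tool_rot: [[0.103, 0.995, -0.001], [0.995, -0.103, 0.001], [0.001, -0.001, -1.0]]
ft_force: [-2.0, 0.7, -3.3]
grip_width: 0.0244
gripper_force: 20.7
```

Call:
advance --pt "-0.02 0 0.034 0 0.01" --pt "-0.02 0 0.034 0 0.01" --pt "0 0 0 0 0.01"

```text
time_s: 21.05
position: [0.4519, -0.2899, 0.1268]
tool_rot: [[0.103, 0.995, -0.001], [0.995, -0.103, 0.001], [0.001, -0.001, -1.0]]
ft_force: [-3.1, 3.2, -2.4]
grip_width: 0.0243
gripper_force: 20.8
```

Call:
advance --pt "-0.01 0 0.018 0 0.01" --pt "-0.01 0 0.018 0 0.01" --pt "0 0 0 0 0.01"

```text
time_s: 21.35
position: [0.4518, -0.2908, 0.1252]
tool_rot: [[0.103, 0.995, -0.001], [0.995, -0.103, 0.001], [0.001, -0.001, -1.0]]
ft_force: [-3.0, 5.4, -0.7]
grip_width: 0.0245
gripper_force: 21.0
```

Converted, 0.0009 m is 0.018, -0.0005 m is -0.01.

Call:
advance --pt "-0.01 0 0.018 0 0.01" --pt "-0.01 0 0.018 0 0.01" --pt "-0.01 0 0.018 0 0.01" --pt "0 0 0 0 0.01"

```text
time_s: 21.75
position: [0.4517, -0.2913, 0.1236]
tool_rot: [[0.102, 0.995, -0.0], [0.995, -0.102, 0.002], [0.002, -0.0, -1.0]]
ft_force: [-4.7, 11.5, 11.1]
grip_width: 0.0244
gripper_force: 22.1
```

Call:
advance --pt "-0.01 0 0.018 0 0.01" --pt "-0.01 0 0.018 0 0.01" --pt "0 0 0 0 0.01"

```text
time_s: 22.05
position: [0.4516, -0.2917, 0.1226]
tool_rot: [[0.102, 0.995, 0.0], [0.995, -0.102, 0.003], [0.003, -0.0, -1.0]]
ft_force: [-7.6, 16.4, 19.2]
grip_width: 0.0246
gripper_force: 23.2
```

Seated with about 20 N. I'll back off a little, release, rise, and retreat to where the wrist camera can see both eyes.

Call:
advance --pt "0.02 0 -0.04 0 0.01" --pt "0 0 0 0 0.05" --pt "0 0 0 0 0.05" --pt "0 0 0 0 0.05" --pt "0 0 0 0 0.05"

```text
time_s: 22.55
position: [0.4521, -0.2932, 0.1228]
tool_rot: [[0.103, 0.995, 0.001], [0.995, -0.103, -0.001], [-0.001, 0.001, -1.0]]
ft_force: [-0.1, 0.0, 0.3]
grip_width: 0.05
gripper_force: 0.0
```

Call:
advance --pt "0 0 -0.4 0 0.05" --pt "0 0 -0.6 0 0.05" --pt "0 0 -0.8 0 0.06" --pt "0 0 -0.8 0 0.06" --pt "0 0 -0.8 0 0.06" --pt "0.6 0 0 0 0.06" --pt "0.6 0 0 0 0.06" --pt "0 0 0 0 0.06"

```text
time_s: 23.35
position: [0.4583, -0.2307, 0.2933]
tool_rot: [[0.1, 0.995, 0.001], [0.995, -0.1, -0.0], [0.0, 0.001, -1.0]]
ft_force: [-0.3, -1.2, -0.4]
grip_width: 0.0596
gripper_force: 0.0
```

Run:
```python
from h import *
snap('wrist','f1')
```

Call:
advance --pt "0.9 0 0 0 0.06" --pt "0.9 0 0 0 0.06" --pt "0.9 0 0 0 0.06" --pt "0.9 0 0 0 0.06" --pt "0.9 0 0 0 0.06" --pt "0.9 0 0 0 0.06" --pt "0 0 0 0 0.06" --pt "0 0 0 0 0.06"

```text
time_s: 24.2
position: [0.4862, 0.0354, 0.2925]
tool_rot: [[0.101, 0.995, -0.0], [0.995, -0.101, -0.0], [-0.0, -0.0, -1.0]]
ft_force: [-0.6, -0.5, -0.1]
grip_width: 0.0602
gripper_force: 0.0
```

Run:
```python
from h import *
from fit import pose
snap('wrist','f2'); snap('side','f3')
e=np.load('eyes.npz'); t=[]
for f,k,s in(('f1','L',1),('f2','S',-1)):
    p,R=pose(e[k],s); P=[p+R[:,2]*z for z in(0,.006,.071,.052)]
    P=[p,p+R[:,2]*.006,p+R[:,2]*.052]; u=proj(f,P); print(f,k,u)
    o=(u[0]-40).astype(int); o=np.maximum(o,0);o[1]=min(o[1],340); print('origin',o)
    t.append(cv2.resize(cv2.imread(f'pics/{f}.png')[o[1]:o[1]+80,o[0]:o[0]+80],(400,400),interpolation=cv2.INTER_CUBIC))
cv2.imwrite('pics/fin.png',np.hstack(t))
```

```text
[0.4723 0.15   0.0995 0.0353 0.5324] yaw 2.021415440216885 tilt 30.503991818974082
[-0.1  0.1 -0.1  0.1 -0.2 -0.  -0.2 -0.   0.9  0.1  0.2 -0.2 -2.1  0.1
  0.8  0.  -0.2  0.3]
[ 0.45   -0.3104  0.0994 -0.1041  0.5175] yaw -5.962737153373438 tilt 29.64773234230019
[-0.1 -0.4 -0.1 -0.4  1.1  0.6 -1.2  0.   0.3  1.3 -0.6  0.7  0.1 -0.5
  0.1 -0.5  0.9 -0.4 -0.8 -0.7  0.2  0.2  0.   0.9 -0.3 -0.2]
axis [ 0.018 -0.507  0.862] level [-0.999 -0.035  0.   ]
axis [0.051 0.492 0.869] level [ 0.995 -0.104  0.   ]
thin (array([ 0.4573763 , -0.01088896,  0.12623583]), [np.float64(3.071827881803314e-05), np.float64(3.07182788182069e-05)])
thick (array([ 0.44867215, -0.07992631,  0.12527691]), [np.float64(4.234180099977526e-05), np.float64(4.2341800999772105e-05)])
f1 L [[281.71620362 248.63608703]
 [281.72063114 248.36327815]
 [281.76019082 245.92575254]]
origin [241 208]
f2 S [[257.41117084  79.61347685]
 [257.47596449  82.29579225]
 [258.04346683 105.60086368]]
origin [217  39]
```

View pics/fin.png

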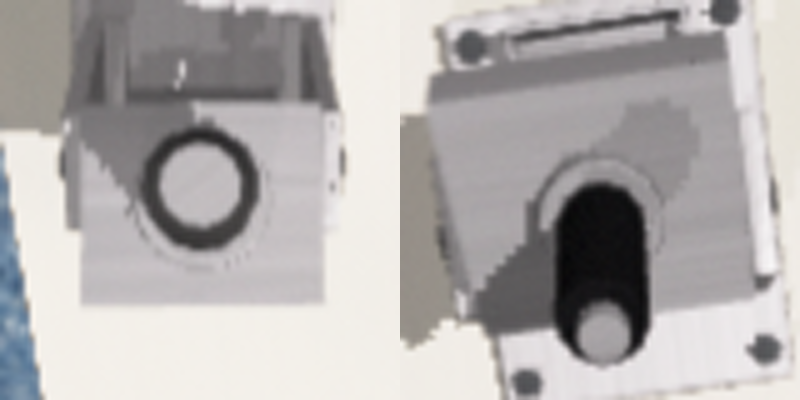

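The left tile shows the thick probe's cap at (281, 245) px; the model puts a seated probe at (281.8, 245.9). The right tile shows the thin probe's cap at (258, 105.6) px, predicted (258.0, 105.6), with its collar flat on the plate. Both are seated, so I'm handing the job in.

```bash
python3 -c "
from rig import env, get_image
print(env.close_job())"
```

```text
the job is handed in; nothing more can be done
None
```

The thin probe is in the small eye and the thick probe in the large one, both seated and released by the final pictures; I handed the job in at about 24 s and got no verdict back.

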